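Set the variable transformer's drum to 7, then switch its output on

ROBOT

A 7-joint arm with a two-finger parallel gripper is mounted at the origin on the work surface. World frame = base frame: x ahead of the robot, y to its left, z up, the work surface at z = 0. Lengths are in mm, angles in rad, forces in N, time in s.
With the tool pointing down it reaches from about 400 to 875 mm from the base axis. Payload 4.4 kg.
Tool frame: the origin (TCP) lies between the finger pads; the fingertips stand ctrl.finger_overhang ahead of it and the grasp point (between the pads) lies 11 mm behind it (ctrl.finger_overhang is the distance from the TCP to the fingertips, in mm); z points along the fingers, y is the direction in which the jaws open and shut (so a half turn about z gives the same grasp; the last joint's range is limited). The gripper opens to 85 mm and grips with 20 to 120 N. Pads are 22 mm wide; open, the fingers measure 114 mm over their backs; the gripper's body (76 mm by 85 mm) begins 54 mm behind the grasp point. The pads swing forward as they close: fully open they stand 13 mm farther back than shut.
Start: joints at [-1.341, 0.628, 0.038, 1.517, -0.027, 0.996, -0.02], TCP at [189.454, 621.792, 239.313] pointing down, gripper open.
Joint ranges: [-3.06, 3.06], [-0.37, 2.12], [-1.25, 1.32], [0.18, 2.47], [-1.1, 4.24], [0.23, 1.98], [-2.94, 2.94]. Speed limits (rad/s): [2.57, 2.57, 3.14, 3.14, 3.14, 3.14, 3.14].

INTERFACE

Orientations are given as [roll, pitch, yaw] about the fixed x, y, z axes, in that order (R = Rz(yaw) Ry(pitch) Rx(roll)).
In Python, from cell import ctrl gives the robot as it stands. The module is installed in compiled form; this text tells all that it offers.
- The arm moves only by the tool step_arm, never from a script. Its argument "deltas" is a list that holds one entry, the list of rows, each a list of 7 numbers: the opening, from 0 (shut) to 1 (fully open), then the shift along the world's x, y, z in mm, then the turn, a rotation vector about the world's x, y, z in rad. In form: [[[grip, tx, ty, tz, rx, ry, rz], ...]]. A call has 1 to 10 rows; each row shifts and turns the commanded pose from where the row before left it; what a row does not reach is not made up. A row lasts 1/12 s, in which the tool goes at most 41.7 mm and 7.16 degrees, less where a joint would pass 70% of its speed; a pose out of reach is approached as far as the arm can. A call is refused whole if a number of a shift passes 41.7 or a number of a turn 0.125, either way. A call with a gripper value outside its range is refused whole. The fingers move at their own pace and stop on an object; the grip force is fixed at half the most. Time passes only in rows, so rows that do not move let the fingers close. It gives the time, the measured TCP pose, the force and the opening at its end, in the units of the state.
- ctrl.read_state(): the state, without advancing time (a new reading comes with each control period).
- ctrl.get_image(name): name is "side" or "top"; returns (picture, depth): 384x512x3 uint8, red, green, blue; 384x512 float32, mm along the optical axis (not along the pixel's ray), 0 where there is no reading.
- ctrl.camera_info(name): a dict with "intrinsics" (3x3 intrinsics, pixels), "distortion" ([k1, k2, p1, p2, k3] as OpenCV has them; the pictures are not rectified), "rvec" (rotation vector, rad) and "tvec" (3), from world to camera coordinates, as OpenCV has them. Camera axes: x right, y down, z forward; pixel columns grow to the right and rows downward; lengths in mm; the calibration is good to about 2 mm. A picture is of the moment at which its call begins. camera_info takes no time and is no camera call.
- ctrl.finish_job(): hands the job in, once; it reports no verdict.
The state is a dict: "clock": time; "qpos": joint angles; "qd": joint speeds; "tau": joint torques, N m; "eef_pos": TCP position; "tool_rot": TCP orientation; "force": force on the tool from outside, world axes, zero at the start; "torque": the same for the moment, N m; "width": finger opening in mm.
Only numpy, scipy, OpenCV 4.12 (cv2) and the standard library are available. Lean on these libraries where they do the work, as an engineer would, in place of code of your own. Each camera call takes 0.05 s, during which the arm holds its last target.

TASK

The variable bench transformer is switched off. Roll its control drum with light finger pressure on the rubber rim until the 7 stands square in the middle of the little window and take the finger off; only then push the output switch lever right over to on. Never press or squeeze the old drum harder than 25 N, and do not shift or knock over the parts standing around the transformer.

Things in the scene. Friction and masses are not known exactly. Their poses are not given: they have to be found in the camera images.
- transformer: Grey steel variable bench transformer, fixed: case 240 mm wide (its y), 210 mm deep (its x), flat top 90 mm above the bench. Origin on the bench under the middle of the case; x runs from its front (meter, sockets; robot's side) to its back, y to its left seen from the front. On top: drum rim in the middle, number window left of it, switch lever right.
- drum_axis (a point): Point on the axis of the control drum at the middle of its rim, 64 mm above the bench, axes as the transformer's; the drum turns about y. Its ribbed rubber rim, 50 mm in radius and 26 mm wide (y -13 to 13 mm), stands 24 mm out of a slot in the case top. The rim is worn and runs out of true: it may lie 2 mm nearer or farther than 50 mm, changing as it turns, so find and follow it by touch.
- drum_crown (a point): Nominal top of the drum's rim, 114 mm above the bench. The rim is firm: pressing 1 mm deeper adds 10 N or more. A fingertip pressed down on it and moved to the transformer's +x or -x carries the drum by friction: 6 to 16 N is right, below 4 N it slips, and above 25 N (any robot contact on the drum) the job is spoilt.
- drum (a joint): Drum angle, rad: number n stands square in the window at n x 0.6283 (7 at 4.398), other values lie between numbers (no clicks). It grows as the crown is pushed to the transformer's +x and falls as it is drawn back; stops just below 0 and above 9, no way round. Brush drag of 0.1 N m (2 N at the rim) holds it wherever it is left. Starts between 1 and 3 rad.
- window (a point): Centre of the number window's opening, 42 mm left (+y) of drum_crown, 99 mm above the bench. Aluminium frame 40 x 40 mm, 9 mm high, opening 18 mm (x) by 24 mm (y), starting 9 mm beside the rim. In it shows the black number drum on the same shaft, with white numerals 13 mm tall, upright for someone in front of the transformer (robot's side).
- switch (a joint): Output switch lever, rad: 0 = off, leaning to the transformer's -x (front); 0.9 = on, leaning to +x, at its stop. It stays where it is left; about 1.5 N at the tip moves it.
- switch_tip (a point): Centre of the 15 mm steel ball at the end of the 8 mm thick switch lever, 50 mm from its pivot. The pivot is 85 mm right (-y) of the drum axis point in y, at the same x, 100 mm above the bench, on a 24 mm bushing. Off: ball 145 mm above the bench, 22 mm in front of the pivot; on: as far behind it.
- valve: Green glass radio valve standing upright beside the transformer, 38 mm in diameter and 84 mm tall, with a black base. Origin at the centre of its underside. Leave alone.
- connector: Knurled brass connector standing upright beside the transformer, 19 mm in diameter and 46 mm tall. Origin at the centre of its underside. Leave alone.
- speaker_frame: Black plastic speaker cone frame lying on its rim beside the transformer, 118 mm in diameter and 45 mm tall. Origin at the centre of its underside. Leave alone.

How it is judged (in metres and radians):
On the way, in this order (a step that is already met when the one before it is completed fails the run):
1. 7 square in the window and the drum let go, output still off (value of joint drum between 4.298 and 4.498 rad and value of joint switch below 0.25 rad and contact force between anything else and drum below 0.3 N), for 0.3 s.
2. output switch lever over to on, 7 still in the window (value of joint drum between 4.298 and 4.498 rad and value of joint switch above 0.75 rad), for 0.2 s.
At the end, for the whole second after the job is handed in: The drum rests with 7 in the window (4.398 rad, within 0.1), the switch lever is at on (past 0.75 rad of 0.9), and valve, brass connector and speaker frame are within 30 mm of their start, valve and connector upright (within 0.3 rad) (all of step 2 and distance of each of valve, connector, speaker_frame from where it was at the start of the episode below 0.03 m and angle between each of valve, connector's own z axis and vertical below 0.3 rad); the robot touches nothing.
It fails at once if the drum is pressed or squeezed with more than 25 N (contact force between anything else and drum above 25 N).
It fails at once if the output is on while the drum is not at 7 (value of joint switch above 0.45 rad and not (value of joint drum between 4.19823 and 4.59823 rad)).
It fails at once if a bystander is shifted by more than 30 mm or the valve or the connector knocked over (distance of any of valve, connector, speaker_frame from where it was at the start of the episode above 0.03 m or angle between any of valve, connector's own z axis and vertical above 0.5 rad).
It also fails if it takes over 70 s, if anything falls off the work surface, if the arm or the gripper's body presses on something with over 40 N, if the wrist force passes 120 N, or if a joint passes its speed limit or range.

## Working session

There is one attempt and no reset: what is moved stays moved. The work goes in short steps, Python scripts to look and compute and a tool call to move; the robot and the scene stay as the last step left them, time stands still between calls to the robot, and variables do not carry over. Pictures are saved under pics/ and viewed, and the job is handed in when it is done.

Besides the shell and the picture viewer there is one more tool, called after ">>>" by a JSON object that holds its "op" and its "data". step_arm: Moves the arm, as the interface text tells. Its arguments: {"type":"object","properties":{"deltas":{"type":"array"}},"required":["deltas"]}

```bash
mkdir -p pics
python3 - <<'E'
from cell import ctrl
import cv2,numpy as np
s=ctrl.read_state();print(s, ctrl.finger_overhang)
for n in("side","top"):
    p,d=ctrl.get_image(n);cv2.imwrite(f"pics/{n}0.png",p[:,:,::-1]);np.savez(f"{n}0.npz",p=p,d=d)
    print(n,ctrl.camera_info(n))
E
```

```text
{'clock': 0.0, 'qpos': array([-1.34082564,  0.62934452,  0.03842586,  1.51838666, -0.02699294,
        0.99627028, -0.02002681]), 'qd': array([ 0.00037025, -0.00040042, -0.00089213,  0.00014493, -0.00035974,
        0.0004695 ,  0.00063745]), 'tau': array([-3.85134890e-04, -5.63408625e+01,  1.22638173e+00, -1.93450338e+01,
        1.10350846e-02,  1.03152005e-02, -4.90215569e-06]), 'eef_pos': array([189.24750864, 621.20178916, 238.38384564]), 'tool_rot': array([-3.13970153e+00,  2.16455944e-05,  2.84581162e+00]), 'force': array([-0.10817454, -0.51868293, -0.32516041]), 'torque': array([-0.01068039, -0.05093343, -0.00976498]), 'width': 85.15951881367776} 8.0
side {'intrinsics': array([[376.16465037,   0.        , 253.79635028],
       [  0.        , 376.16465037, 192.86625717],
       [  0.        ,   0.        ,   1.        ]]), 'distortion': array([-0.06514077,  0.        ,  0.        ,  0.        ,  0.        ]), 'rvec': array([ 0.53549215, -2.73948281,  1.09419852]), 'tvec': array([560.28733583, 203.39865789, 807.7973795 ])}
top {'intrinsics': array([[366.20313866,   0.        , 250.33107528],
       [  0.        , 366.20313866, 191.55971583],
       [  0.        ,   0.        ,   1.        ]]), 'distortion': array([0.01076014, 0.        , 0.        , 0.        , 0.        ]), 'rvec': array([ 2.19443859, -2.1510873 ,  0.07200912]), 'tvec': array([ 46.78029423, 572.5825849 , 848.83071529])}
```

View pics/side0.png

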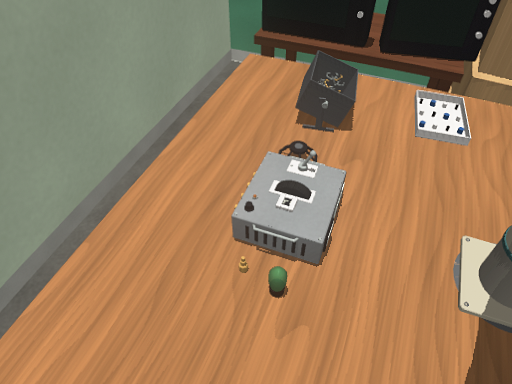

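View pics/top0.png

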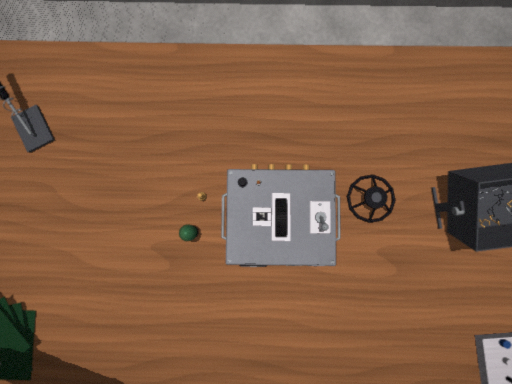

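```bash
cat > h.py <<'E'
from cell import ctrl
import cv2,numpy as np
def cam(n):
    c=ctrl.camera_info(n);R=cv2.Rodrigues(c['rvec'])[0];return c,R,np.array(c['tvec'])
def ray(n,uv):
    c,R,t=cam(n);q=cv2.undistortPoints(np.array([[uv]],float),c['intrinsics'],c['distortion'])[0,0]
    return -R.T@t, R.T@np.array([q[0],q[1],1.])
def plane(n,uv,z):
    o,d=ray(n,uv);return o+d*(z-o[2])/d[2]
def two(uv1,uv2):
    o1,d1=ray("top",uv1);o2,d2=ray("side",uv2)
    A=np.stack([d1,-d2],1);k=np.linalg.lstsq(A,o2-o1,rcond=None)[0]
    a=o1+d1*k[0];b=o2+d2*k[1];return (a+b)/2,np.linalg.norm(a-b)
def proj(n,p):
    c,R,t=cam(n);return cv2.projectPoints(np.array(p,float).reshape(-1,3),c['rvec'],t,c['intrinsics'],c['distortion'])[0][:,0]
E
python3 - <<'E'
from h import *
p=np.load("top0.npz")['p'];cv2.imwrite("pics/topz.png",cv2.resize(p[155:280,180:400,::-1],None,fx=3.6,fy=3.6,interpolation=cv2.INTER_CUBIC))
p=np.load("side0.npz")['p'];cv2.imwrite("pics/sidez.png",cv2.resize(p[130:300,225:365,::-1],None,fx=3.5,fy=3.5,interpolation=cv2.INTER_CUBIC))
for uv in [(228,171),(335,170),(336,264),(226,264)]: print(uv,plane("top",uv,90))
for n in("top","side"): print(n,ray(n,(256,192)))
E
```

```text
(228, 171) [610.8158408  107.48638421  90.        ]
(335, 170) [ 617.3943118  -128.33577568   90.        ]
(336, 264) [ 413.03242195 -130.78689363   90.        ]
(226, 264) [407.69482179 106.63019047  90.        ]
top (array([500.99428147,  44.5427075 , 893.06969091]), array([ 7.99751918e-02,  1.48841198e-04, -9.96917765e-01]))
side (array([364.10362204, 589.956672  , 726.09172742]), array([ 0.25553816, -0.64174325, -0.72312203]))
```

View pics/topz.png

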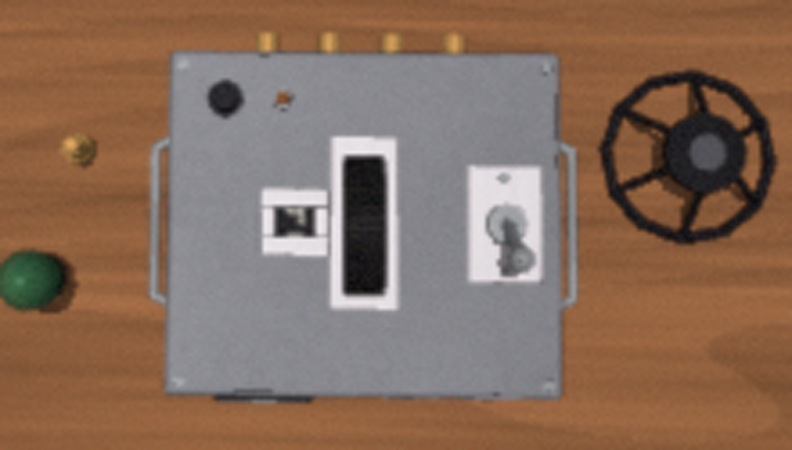

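View pics/sidez.png

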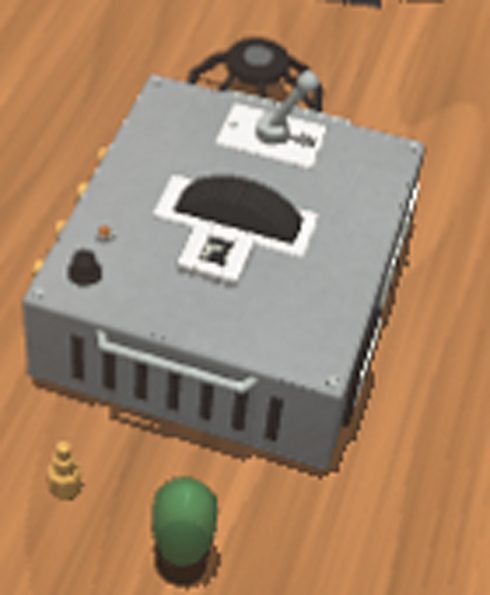

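Run:
```python
from h import *
p=np.load("top0.npz")['p'];d=np.load("top0.npz")['d']
c,R,t=cam("top")
# depth -> world
v,u=np.mgrid[0:384,0:512]
q=cv2.undistortPoints(np.stack([u.ravel(),v.ravel()],1).astype(float)[:,None],c['intrinsics'],c['distortion'])[:,0]
P=np.c_[q,np.ones(len(q))]*d.reshape(-1,1)
W=((P-t)@R).reshape(384,512,3)
roi=np.zeros((384,512),bool);roi[155:280,180:400]=1
m=roi&(abs(W[...,2]-90)<6)&(d>0)
print("case top z",np.median(W[m][:,2]),m.sum())
cs,_=cv2.findContours(m.astype(np.uint8),cv2.RETR_EXTERNAL,cv2.CHAIN_APPROX_NONE);cc=max(cs,key=cv2.contourArea)
pts=np.array([plane("top",x,90)[:2] for x in cc[:,0]],np.float32)
print("rect",cv2.minAreaRect(pts))
hsv=cv2.cvtColor(p,cv2.COLOR_RGB2HSV)
w=(roi&(hsv[...,2]>190)&(hsv[...,1]<50)).astype(np.uint8)
for c_ in cv2.findContours(w,cv2.RETR_EXTERNAL,cv2.CHAIN_APPROX_NONE)[0]:
    if cv2.contourArea(c_)>50:
        q=np.array([plane("top",x,91)[:2] for x in c_[:,0]],np.float32);print("white",cv2.minAreaRect(q),cv2.boundingRect(c_))
dk=roi&(hsv[...,2]<60);dk[:,:262]=0;dk[:,300:]=0;dk[:185]=0;dk[245:]=0
vv,uu=np.nonzero(dk);print("slot px",uu.min(),uu.max(),vv.min(),vv.max(),plane("top",(uu.mean(),vv.mean()),100),W[dk][:,2].max())
print("rim top", W[dk][np.argsort(-W[dk][:,2])[:40]].mean(0))
for nm,z in (("lever",0),):
    mm=roi&(W[...,2]>135);mm[:,:300]=0;print("ball",W[mm].mean(0) if mm.any() else None, np.argwhere(mm)[:,::-1].mean(0) if mm.any() else 0,mm.sum())
# objects
for nm,(a,b) in {"conn":((190,188),(215,206)),"valve":((170,215),(205,250)),"spk":((343,165),(400,230))}.items():
    sub=W[a[1]:b[1],a[0]:b[0]];mm=sub[...,2]>8;q=sub[mm];print(nm,q.min(0),q.max(0))
```

```text
case top z 90.25216233735014 9557
rect ((513.1124877929688, -9.322395324707031), (208.824462890625, 243.44833374023438), 0.4805517792701721)
white ((512.9962158203125, 31.677398681640625), (39.20542907714844, 37.19424819946289), 0.9225394129753113) (253, 207, 18, 19)
white ((514.3456420898438, -94.73489379882812), (67.48038482666016, 41.3919563293457), 0.4061572849750519) (310, 201, 20, 32)
white ((512.9934692382812, -9.911914825439453), (102.51013946533203, 37.24937438964844), 0.896023690700531) (272, 193, 18, 48)
slot px 262 286 199 235 [511.32748586  -8.77337328 100.        ] 118.04735535555331
rim top [509.9246421   -9.49912006 115.8878677 ]
ball [497.72917386 -27.21249803 510.02121791] [339.24242424 220.37373737] 99
conn [500.99428147  44.5427075    9.23883414] [568.7352431  182.60669943 893.06969091]
valve [456.18135921  44.5427075   12.43369194] [500.99428147 216.20384715 893.06969091]
spk [ 500.99428147 -287.13985769    8.00895093] [618.80506187  44.5427075  893.06969091]
```

```bash
cat >> h.py <<'E'
def look(tag):
    out=[]
    for n,(u,v) in (("top",(262,217)),("side",(287,202))):
        p,d=ctrl.get_image(n);np.savez(f"{n}_{tag}.npz",p=p,d=d)
        out.append(cv2.resize(p[v-13:v+14,u-14:u+15,::-1],None,fx=13,fy=13,interpolation=cv2.INTER_CUBIC))
    cv2.imwrite(f"pics/win_{tag}.png",np.hstack(out))
    h=out
E
python3 - <<'E'
from h import *
print(two((262,216.7),(287,201.7)),two((324.2,227.5),(313.3,152.9)))
look("a")
print(proj("top",[[513,32.7,99],[522,32.7,99],[504,32.7,99]]),proj("side",[[513,32.7,99],[522,32.7,99],[504,32.7,99]]))
E
```

```text
(array([511.23228648,  30.51164258,  93.63573584]), np.float64(0.43025666531912515)) (array([491.24321428, -94.76465372, 146.14883417]), np.float64(0.6029821459188527))
[[261.06930097 215.92586716]
 [261.14458063 211.7607057 ]
 [260.99391041 220.09889111]] [[286.00196291 200.54045105]
 [282.2338811  199.43647027]
 [289.78953262 201.65016678]]
```

View pics/win_a.png

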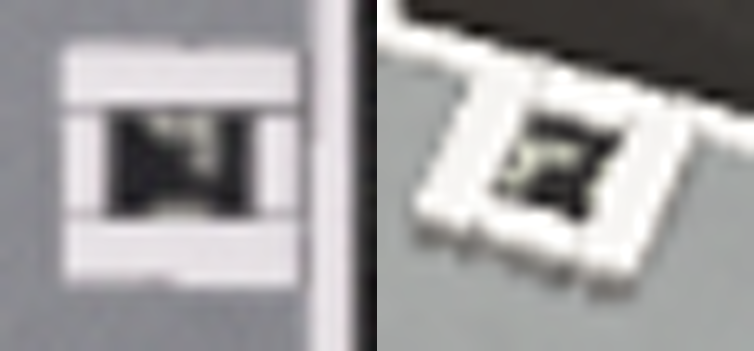

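>>> {"op": "step_arm", "data": {"deltas": [[[0,16,-31.5,0,0,0,0.015],[0,16,-31.5,0,0,0,0.015],[0,16,-31.5,0,0,0,0.015],[0,16,-31.5,0,0,0,0.015],[0,16,-31.5,0,0,0,0.015],[0,16,-31.5,0,0,0,0.015],[0,16,-31.5,0,0,0,0.015],[0,16,-31.5,0,0,0,0.015],[0,16,-31.5,0,0,0,0.015],[0,16,-31.5,0,0,0,0.015]]]}}

```text
clock: 1.03
eef_pos: [349.9, 305.2, 239.4]
tool_rot: [3.141, 0.0, 2.997]
force: [0.7, 0.3, -0.8]
width: 0.4
```

>>> {"op": "step_arm", "data": {"deltas": [[[0,16,-31.5,0,0,0,0.015],[0,16,-31.5,0,0,0,0.015],[0,16,-31.5,0,0,0,0.015],[0,16,-31.5,0,0,0,0.015],[0,16,-31.5,0,0,0,0.015],[0,16,-31.5,0,0,0,0.015],[0,16,-31.5,0,0,0,0.015],[0,16,-31.5,0,0,0,0.015],[0,16,-31.5,0,0,0,0.015],[0,0,0,0,0,0,0]]]}}

```text
clock: 1.87
eef_pos: [496.4, 15.2, 239.5]
tool_rot: [-3.137, 0.003, 3.121]
force: [0.8, -0.0, 0.6]
width: -0.3
```

>>> {"op": "step_arm", "data": {"deltas": [[[0,3.5,-12,-25,0,0,0.015],[0,3,-12,-30,0,0,0.015],[0,0,0,-30,0,0,0],[0,0,0,-15,0,0,0],[0,0,0,-4,0,0,0],[0,0,0,0,0,0,0]]]}}

```text
clock: 2.37
eef_pos: [499.2, -0.5, 134.4]
tool_rot: [3.142, -0.003, -3.122]
force: [-0.7, -0.9, 0.2]
width: 0.3
```

Run:
```python
from h import *
s=ctrl.read_state();print(s['eef_pos'],s['force'])
look("b")
p=np.load("side_b.npz")['p'][100:260,200:400,::-1];q=np.load("top_b.npz")['p'][130:290,180:380,::-1]
cv2.imwrite("pics/b.png",cv2.resize(np.hstack([p,q]),None,fx=2,fy=2,interpolation=cv2.INTER_CUBIC))
```

```text
[499.18800751  -0.53933788 134.37103502] [-0.67633876 -0.85929747  0.15366938]
```

View pics/b.png

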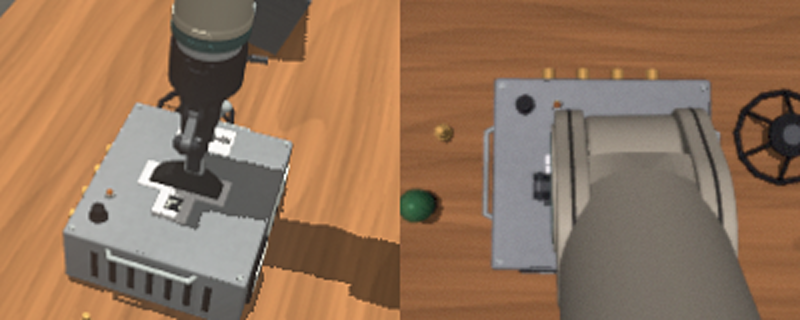

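>>> {"op": "step_arm", "data": {"deltas": [[[0,4,-5,0,0,0,-0.02],[0,0,-4,-5,0,0,0],[0,0,0,-2.5,0,0,0],[0,0,0,0,0,0,0]]]}}

```text
clock: 2.8
eef_pos: [503.8, -10.3, 127.7]
tool_rot: [-3.141, -0.0, 3.14]
force: [0.2, 0.8, -0.3]
width: 0.1
```

>>> {"op": "step_arm", "data": {"deltas": [[[0,0,0,-1,0,0,0],[0,0,0,0,0,0,0]]]}}

```text
clock: 2.97
eef_pos: [503.8, -9.6, 126.8]
tool_rot: [3.141, -0.0, 3.141]
force: [0.5, 0.8, 0.7]
width: 0.0
```

Noise about ±0.8 N. Descend in 0.5–1 mm steps.

>>> {"op": "step_arm", "data": {"deltas": [[[0,0,0,-1,0,0,0],[0,0,0,-1,0,0,0],[0,0,0,0,0,0,0]]]}}

```text
clock: 3.22
eef_pos: [503.8, -9.6, 124.7]
tool_rot: [3.142, -0.0, 3.141]
force: [-0.3, -0.4, -0.5]
width: 0.4
```

>>> {"op": "step_arm", "data": {"deltas": [[[0,0,0,-0.7,0,0,0],[0,0,0,0,0,0,0]]]}}

```text
clock: 3.38
eef_pos: [503.9, -9.7, 124.0]
tool_rot: [3.142, -0.0, 3.141]
force: [0.4, -0.4, -0.3]
width: -0.0
```

>>> {"op": "step_arm", "data": {"deltas": [[[0,0,0,-0.7,0,0,0],[0,0,0,0,0,0,0]]]}}

```text
clock: 3.55
eef_pos: [503.9, -9.7, 123.3]
tool_rot: [3.142, -0.0, 3.141]
force: [0.4, -0.7, 0.6]
width: 0.2
```

>>> {"op": "step_arm", "data": {"deltas": [[[0,0,0,-0.6,0,0,0],[0,0,0,0,0,0,0]]]}}

```text
clock: 3.72
eef_pos: [503.9, -9.7, 122.7]
tool_rot: [-3.142, -0.0, 3.141]
force: [0.6, -0.6, -0.5]
width: -0.2
```

>>> {"op": "step_arm", "data": {"deltas": [[[0,0,0,-0.5,0,0,0],[0,0,0,0,0,0,0]]]}}

```text
clock: 3.88
eef_pos: [504.0, -9.7, 122.4]
tool_rot: [3.142, 0.0, 3.141]
force: [-1.3, 0.1, 1.4]
width: 0.1
```

>>> {"op": "step_arm", "data": {"deltas": [[[0,0,0,-0.4,0,0,0],[0,0,0,0,0,0,0]]]}}

```text
clock: 4.05
eef_pos: [504.0, -9.7, 122.4]
tool_rot: [3.142, 0.0, 3.141]
force: [-1.2, 0.7, 5.4]
width: 0.1
```

>>> {"op": "step_arm", "data": {"deltas": [[[0,0,0,-0.4,0,0,0],[0,0,0,0,0,0,0]]]}}

```text
clock: 4.22
eef_pos: [504.0, -9.7, 122.3]
tool_rot: [3.142, 0.0, 3.141]
force: [-2.4, 0.2, 8.4]
width: 0.5
```

>>> {"op": "step_arm", "data": {"deltas": [[[0,1.5,0,-0.1,0,0,0],[0,1.5,0,0,0,0,0],[0,0,0,0,0,0,0]]]}}

```text
clock: 4.47
eef_pos: [507.4, -9.7, 122.4]
tool_rot: [3.141, 0.001, 3.141]
force: [-2.2, -0.3, 10.7]
width: 0.4
```

>>> {"op": "step_arm", "data": {"deltas": [[[0,1.5,0,0,0,0,0],[0,1.5,0,0,0,0,0],[0,0,0,0,0,0,0]]]}}

```text
clock: 4.72
eef_pos: [510.5, -9.7, 122.5]
tool_rot: [3.141, 0.001, 3.141]
force: [-1.3, -0.7, 11.9]
width: 0.3
```

>>> {"op": "step_arm", "data": {"deltas": [[[0,1.5,0,0,0,0,0],[0,1.5,0,0,0,0,0],[0,1,0,0,0,0,0]]]}}

```text
clock: 4.97
eef_pos: [514.3, -9.6, 122.7]
tool_rot: [3.141, 0.001, 3.141]
force: [-3.8, 1.1, 14.0]
width: -0.0
```

Run:
```python
from h import *
s=ctrl.read_state();print(s['eef_pos'],s['force'])
look("c")
```

```text
[514.27194952  -9.61690833 122.65997816] [-3.84351374  1.11669273 13.99192235]
```

View pics/win_c.png

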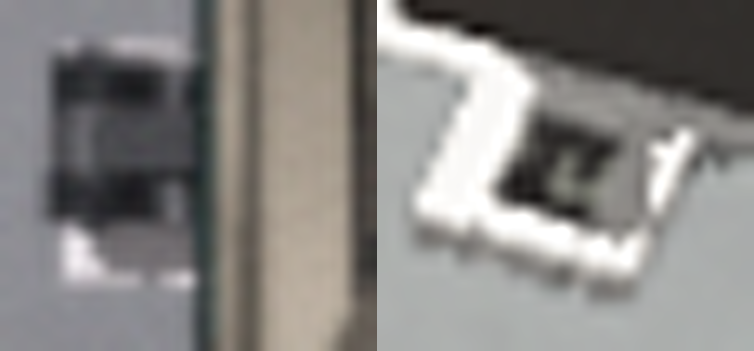

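View pics/win_b.png

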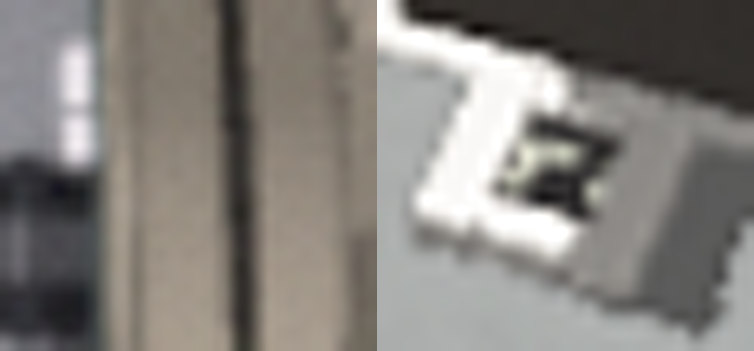

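```bash
cat >> h.py <<'E'
def rect(tag,n="side",z=97):
    # straighten the window area onto its plane: 20 px/mm, up = +x, left = +y
    p=np.load(f"{n}_{tag}.npz")['p']; X,Y=513,32.5
    w=np.array([[X+14,Y+16,z],[X+14,Y-16,z],[X-14,Y-16,z],[X-14,Y+16,z]],float)
    H=cv2.getPerspectiveTransform(proj(n,w).astype(np.float32),np.float32([[0,0],[480,0],[480,420],[0,420]]))
    return cv2.warpPerspective(p,H,(480,420),flags=cv2.INTER_CUBIC)
E
python3 - <<'E'
from h import *
cv2.imwrite("pics/r1.png",np.hstack([rect("a"),rect("c")])[:,:,::-1][:, :][::2,::2])
E
```

```text
(no output)
```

View pics/r1.png

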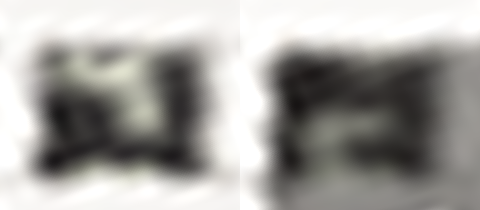

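>>> {"op": "step_arm", "data": {"deltas": [[[0,1.5,0,0.3,0,0,0],[0,1.5,0,0.1,0,0,0],[0,0,0,0,0,0,0]]]}}

```text
clock: 5.32
eef_pos: [517.2, -9.6, 122.8]
tool_rot: [3.141, 0.001, 3.141]
force: [-2.5, -0.0, 9.7]
width: 0.1
```

>>> {"op": "step_arm", "data": {"deltas": [[[0,1.5,0,0,0,0,0],[0,1.5,0,0,0,0,0],[0,1.5,0,0,0,0,0],[0,0,0,0,0,0,0]]]}}

```text
clock: 5.65
eef_pos: [522.0, -9.5, 122.7]
tool_rot: [3.141, 0.001, 3.141]
force: [-1.3, 0.1, 9.3]
width: 0.3
```

>>> {"op": "step_arm", "data": {"deltas": [[[0,0,0,2.5,0,0,0],[0,-6,0,1,0,0,0],[0,-12,0,0,0,0,0],[0,-1.5,0,0,0,0,0],[0,0,0,0,0,0,0]]]}}

```text
clock: 6.07
eef_pos: [500.9, -9.8, 125.2]
tool_rot: [-3.142, -0.001, 3.141]
force: [-0.0, 0.2, 0.4]
width: 0.1
```

Run:
```python
from h import *
look("d")
cv2.imwrite("pics/r2.png",np.hstack([rect("c"),rect("d")])[::2,::2,::-1])
```

```text
(no output)
```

View pics/r2.png

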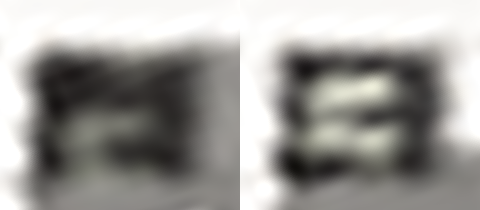

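>>> {"op": "step_arm", "data": {"deltas": [[[0,2.5,0,-1.8,0,0,0],[0,0,0,-0.7,0,0,0],[0,0,0,0,0,0,0]]]}}

```text
clock: 6.42
eef_pos: [505.6, -9.7, 123.1]
tool_rot: [3.142, 0.002, 3.141]
force: [0.2, -0.1, 3.7]
width: -0.1
```

>>> {"op": "step_arm", "data": {"deltas": [[[0,0,0,-0.6,0,0,0],[0,0,0,0,0,0,0]]]}}

```text
clock: 6.58
eef_pos: [505.6, -9.7, 123.0]
tool_rot: [3.142, 0.002, 3.141]
force: [-0.6, 0.4, 7.9]
width: 0.1
```

>>> {"op": "step_arm", "data": {"deltas": [[[0,1.5,0,-0.2,0,0,0],[0,1.5,0,0,0,0,0],[0,1.5,0,0,0,0,0]]]}}

```text
clock: 6.83
eef_pos: [509.6, -9.6, 123.1]
tool_rot: [3.141, 0.001, 3.141]
force: [-2.3, 0.3, 12.6]
width: -0.1
```

>>> {"op": "step_arm", "data": {"deltas": [[[0,1.5,0,0,0,0,0],[0,1.5,0,0,0,0,0],[0,1.5,0,0,0,0,0]]]}}

```text
clock: 7.08
eef_pos: [514.2, -9.6, 123.2]
tool_rot: [3.141, 0.001, 3.141]
force: [-3.4, 0.8, 13.3]
width: 0.2
```

>>> {"op": "step_arm", "data": {"deltas": [[[0,1.5,0,0,0,0,0],[0,1.5,0,0,0,0,0],[0,1.5,0,0,0,0,0]]]}}

```text
clock: 7.33
eef_pos: [518.9, -9.5, 123.3]
tool_rot: [3.141, 0.002, 3.141]
force: [-2.3, 0.4, 13.3]
width: -0.1
```

>>> {"op": "step_arm", "data": {"deltas": [[[0,1.5,0,0,0,0,0],[0,1.5,0,0,0,0,0],[0,1,0,0,0,0,0],[0,0,0,0,0,0,0]]]}}

```text
clock: 7.67
eef_pos: [523.4, -9.5, 123.1]
tool_rot: [3.141, 0.003, 3.141]
force: [-0.9, 0.2, 11.1]
width: 0.1
```

>>> {"op": "step_arm", "data": {"deltas": [[[0,0,0,2.5,0,0,0],[0,-6,0,1,0,0,0],[0,-12,0,0,0,0,0],[0,-15,0,0,0,0,0],[0,0,0,0,0,0,0]]]}}

```text
clock: 8.08
eef_pos: [484.9, -9.9, 124.9]
tool_rot: [-3.141, -0.006, 3.141]
force: [-0.9, 0.5, 0.5]
width: 0.0
```

Run:
```python
from h import *
look("e")
cv2.imwrite("pics/r3.png",np.hstack([rect("d"),rect("e")])[::2,::2,::-1])
```

```text
(no output)
```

View pics/r3.png

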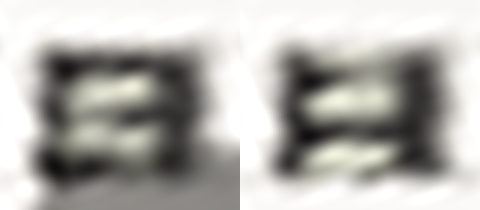

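View pics/win_e.png

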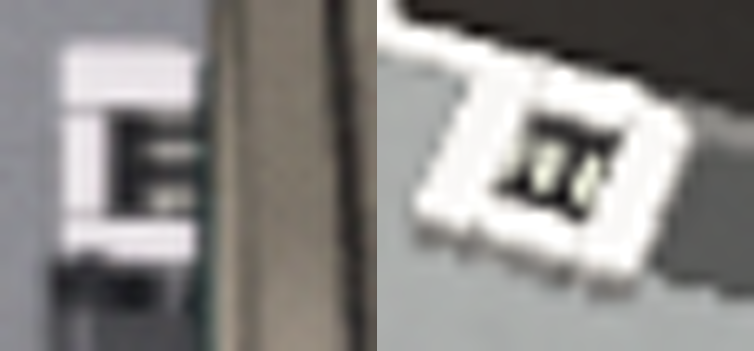

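>>> {"op": "step_arm", "data": {"deltas": [[[0,0,0,35,0,0,0],[0,0,-30,35,0,0,0],[0,0,-40,0,0,0,0],[0,0,-40,0,0,0,0],[0,0,0,0,0,0,0]]]}}

```text
clock: 8.6
eef_pos: [489.7, -127.0, 193.2]
tool_rot: [-3.135, 0.004, 3.129]
force: [0.2, -0.3, 0.0]
width: -0.2
```

Run:
```python
from h import *
print(ctrl.read_state()['eef_pos'])
look("f")
cv2.imwrite("pics/r4.png",np.hstack([rect("f"),rect("f","top"),rect("a"),rect("a","top")])[::2,::2,::-1][:,:800*2])
im=cv2.imread("pics/r4.png");cv2.imwrite("pics/r4.png",cv2.resize(im,None,fx=.8,fy=.8))
```

```text
[ 489.73957164 -126.96002573  193.19048079]
```

View pics/r4.png

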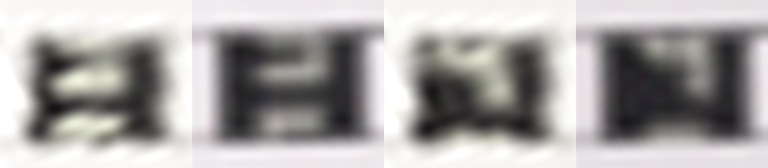

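>>> {"op": "step_arm", "data": {"deltas": [[[0,8,40,0,0,0,0],[0,8,40,0,0,0,0],[0,0,37,-30,0,0,0],[0,0,0,-30,0,0,0],[0,0,0,-5,0,0,0.01],[0,0,0,0,0,0,0]]]}}

```text
clock: 9.2
eef_pos: [503.4, -3.4, 129.2]
tool_rot: [-3.142, -0.005, -3.129]
force: [-0.1, -0.7, 0.1]
width: 0.1
```

>>> {"op": "step_arm", "data": {"deltas": [[[0,0,-6,-2,0,0,-0.01],[0,0,0,-2,0,0,0],[0,0,0,-1,0,0,0],[0,0,0,0,0,0,0]]]}}

```text
clock: 9.53
eef_pos: [505.5, -11.5, 126.7]
tool_rot: [-3.141, 0.002, 3.139]
force: [0.7, -0.1, -0.9]
width: -0.0
```

>>> {"op": "step_arm", "data": {"deltas": [[[0,0,0,-0.6,0,0,0],[0,0,0,0,0,0,0]]]}}

```text
clock: 9.7
eef_pos: [505.2, -10.7, 125.8]
tool_rot: [3.141, 0.001, 3.14]
force: [-0.5, -0.5, 0.1]
width: -0.5
```

>>> {"op": "step_arm", "data": {"deltas": [[[0,0,0,-0.5,0,0,0],[0,0,0,0,0,0,0]]]}}

```text
clock: 9.87
eef_pos: [505.0, -10.5, 124.9]
tool_rot: [3.142, 0.0, 3.141]
force: [0.5, 0.1, 0.6]
width: 0.2
```

>>> {"op": "step_arm", "data": {"deltas": [[[0,-1,0.7,-0.7,0,0,0],[0,0,0,0,0,0,0]]]}}

```text
clock: 10.03
eef_pos: [503.6, -9.5, 124.0]
tool_rot: [3.141, -0.001, 3.141]
force: [-0.4, -0.3, -0.4]
width: 0.0
```

>>> {"op": "step_arm", "data": {"deltas": [[[0,0,0,-0.6,0,0,0],[0,0,0,0,0,0,0]]]}}

```text
clock: 10.2
eef_pos: [503.9, -9.6, 123.6]
tool_rot: [3.141, -0.0, 3.141]
force: [-0.3, 0.1, 2.6]
width: 0.2
```

>>> {"op": "step_arm", "data": {"deltas": [[[0,0,0,-0.5,0,0,0],[0,0,0,0,0,0,0]]]}}

```text
clock: 10.37
eef_pos: [503.9, -9.6, 123.5]
tool_rot: [3.141, -0.0, 3.141]
force: [-1.9, 0.3, 7.9]
width: 0.1
```

Contact at x=503.9, 8 N. Stroke.

>>> {"op": "step_arm", "data": {"deltas": [[[0,1.5,0,-0.2,0,0,0],[0,1.5,0,0,0,0,0],[0,1.5,0,0,0,0,0]]]}}

```text
clock: 10.62
eef_pos: [508.5, -9.6, 123.6]
tool_rot: [3.141, 0.0, 3.141]
force: [-1.8, 0.7, 10.6]
width: 0.1
```

>>> {"op": "step_arm", "data": {"deltas": [[[0,1.5,0,0,0,0,0],[0,1.5,0,0,0,0,0],[0,1.5,0,0,0,0,0]]]}}

```text
clock: 10.87
eef_pos: [513.1, -9.5, 123.7]
tool_rot: [3.141, 0.0, 3.141]
force: [-1.7, 0.7, 10.4]
width: 0.1
```

>>> {"op": "step_arm", "data": {"deltas": [[[0,1.5,0,0,0,0,0],[0,1.5,0,0,0,0,0],[0,1.5,0,0,0,0,0]]]}}

```text
clock: 11.12
eef_pos: [517.7, -9.5, 123.8]
tool_rot: [3.141, 0.001, 3.141]
force: [-3.2, 0.9, 11.1]
width: 0.1
```

>>> {"op": "step_arm", "data": {"deltas": [[[0,1.5,0,0,0,0,0],[0,1.5,0,0,0,0,0],[0,1.5,0,0,0,0,0],[0,0,0,0,0,0,0]]]}}

```text
clock: 11.45
eef_pos: [522.7, -9.5, 123.7]
tool_rot: [3.141, 0.001, 3.141]
force: [-1.4, 0.8, 9.0]
width: 0.2
```

>>> {"op": "step_arm", "data": {"deltas": [[[0,0,0,2.5,0,0,0],[0,-6,0,1,0,0,0],[0,-12,0,0,0,0,0],[0,0,0,0,0,0,0],[0,0,0,-1.5,0,0,0],[0,0,0,0,0,0,0]]]}}

```text
clock: 11.95
eef_pos: [504.3, -9.8, 124.6]
tool_rot: [-3.142, 0.0, 3.141]
force: [0.4, 0.1, -0.2]
width: 0.1
```

Run:
```python
from h import *
look("g")
cv2.imwrite("pics/r5.png",np.hstack([rect("f"),rect("g")])[::2,::2,::-1])
```

```text
(no output)
```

View pics/r5.png

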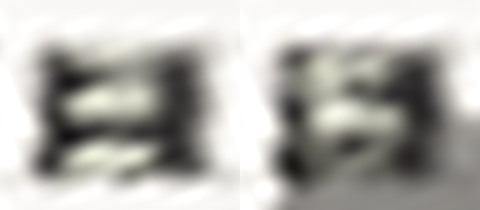

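>>> {"op": "step_arm", "data": {"deltas": [[[0,0,0,-0.9,0,0,0],[0,0,0,0,0,0,0]]]}}

```text
clock: 12.22
eef_pos: [504.5, -9.8, 124.0]
tool_rot: [3.142, 0.001, 3.141]
force: [0.1, 0.2, 0.9]
width: -0.1
```

>>> {"op": "step_arm", "data": {"deltas": [[[0,0,0,-0.5,0,0,0],[0,0,0,0,0,0,0]]]}}

```text
clock: 12.38
eef_pos: [504.6, -9.7, 123.9]
tool_rot: [3.142, 0.001, 3.141]
force: [-1.1, 0.3, 5.5]
width: -0.4
```

>>> {"op": "step_arm", "data": {"deltas": [[[0,0,0,-0.4,0,0,0],[0,0,0,0,0,0,0]]]}}

```text
clock: 12.55
eef_pos: [504.6, -9.8, 123.8]
tool_rot: [3.142, 0.001, 3.141]
force: [-1.1, -0.1, 8.7]
width: -0.3
```

>>> {"op": "step_arm", "data": {"deltas": [[[0,1.5,0,-0.1,0,0,0],[0,1.5,0,0,0,0,0],[0,1.5,0,0,0,0,0]]]}}

```text
clock: 12.8
eef_pos: [508.7, -9.7, 123.9]
tool_rot: [3.141, 0.001, 3.141]
force: [-1.9, 0.7, 11.4]
width: -0.1
```

>>> {"op": "step_arm", "data": {"deltas": [[[0,1.5,0,0,0,0,0],[0,1.5,0,0,0,0,0],[0,1.5,0,0,0,0,0]]]}}

```text
clock: 13.05
eef_pos: [513.3, -9.7, 123.9]
tool_rot: [3.141, 0.001, 3.141]
force: [-1.9, 1.0, 10.3]
width: 0.1
```

>>> {"op": "step_arm", "data": {"deltas": [[[0,1.5,0,0,0,0,0],[0,1.5,0,0,0,0,0],[0,1.5,0,0,0,0,0]]]}}

```text
clock: 13.3
eef_pos: [517.8, -9.6, 123.9]
tool_rot: [3.141, 0.001, 3.141]
force: [-1.6, 0.4, 12.0]
width: 0.2
```

>>> {"op": "step_arm", "data": {"deltas": [[[0,1.5,0,0,0,0,0],[0,1.5,0,0,0,0,0],[0,1.5,0,0,0,0,0],[0,0,0,0,0,0,0]]]}}

```text
clock: 13.63
eef_pos: [522.7, -9.6, 123.8]
tool_rot: [3.141, 0.001, 3.141]
force: [-1.3, 0.2, 7.5]
width: -0.1
```

>>> {"op": "step_arm", "data": {"deltas": [[[0,0,0,3,0,0,0],[0,-6,0,30,0,0,0],[0,-12,-30,35,0,0,0],[0,0,-40,0,0,0,0],[0,0,-40,0,0,0,0],[0,0,0,0,0,0,0]]]}}

```text
clock: 14.13
eef_pos: [504.8, -126.1, 187.4]
tool_rot: [-3.135, 0.002, 3.129]
force: [0.9, -0.5, 0.9]
width: 0.1
```

Run:
```python
from h import *
print(ctrl.read_state()['eef_pos'])
look("h")
im=np.hstack([rect("h"),rect("h","top"),rect("f","top"),rect("a","top")])[:,:,::-1]
cv2.imwrite("pics/r6.png",cv2.resize(im,None,fx=.4,fy=.4))
```

```text
[ 504.78646068 -126.14747739  187.40107767]
```

View pics/r6.png

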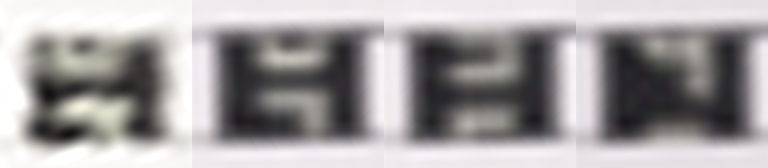

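Run:
```python
from h import *
for t in "afh":
    r=rect(t,"top",95).mean(2)  # 15px/mm, row0=x 527
    pr=r[:,170:310].mean(1)[::8]
    print(t,[int(x) for x in pr])
print([round(14-i*8/15,1) for i in range(53)])
```

```text
a [228, 228, 228, 230, 234, 234, 224, 204, 179, 155, 136, 130, 136, 146, 151, 147, 140, 130, 118, 105, 93, 84, 76, 69, 68, 69, 69, 65, 61, 57, 52, 48, 44, 41, 42, 46, 52, 59, 70, 88, 102, 116, 132, 156, 177, 196, 211, 225, 232, 231, 227, 226, 227]
f [235, 235, 235, 237, 240, 240, 233, 220, 206, 189, 169, 148, 133, 120, 108, 96, 87, 84, 88, 99, 118, 138, 151, 150, 137, 118, 97, 80, 67, 59, 57, 62, 73, 88, 105, 122, 135, 144, 149, 150, 139, 124, 117, 127, 150, 180, 210, 232, 241, 240, 235, 234, 235]
h [235, 235, 235, 238, 242, 242, 232, 211, 186, 160, 136, 118, 109, 108, 113, 125, 147, 168, 178, 170, 150, 123, 98, 79, 68, 65, 68, 80, 99, 122, 140, 147, 142, 131, 117, 103, 91, 81, 75, 72, 71, 73, 85, 110, 142, 175, 206, 232, 243, 241, 236, 234, 235]
[14.0, 13.5, 12.9, 12.4, 11.9, 11.3, 10.8, 10.3, 9.7, 9.2, 8.7, 8.1, 7.6, 7.1, 6.5, 6.0, 5.5, 4.9, 4.4, 3.9, 3.3, 2.8, 2.3, 1.7, 1.2, 0.7, 0.1, -0.4, -0.9, -1.5, -2.0, -2.5, -3.1, -3.6, -4.1, -4.7, -5.2, -5.7, -6.3, -6.8, -7.3, -7.9, -8.4, -8.9, -9.5, -10.0, -10.5, -11.1, -11.6, -12.1, -12.7, -13.2, -13.7]
```

>>> {"op": "step_arm", "data": {"deltas": [[[0,0,40,0,0,0,0],[0,0,40,0,0,0,0],[0,0,33,-25,0,0,0],[0,0,0,-30,0,0,0],[0,0,0,-5,0,0,0.01],[0,0,0,0,0,0,0],[0,0,0,0,0,0,0]]]}}

```text
clock: 14.82
eef_pos: [505.2, -3.1, 126.5]
tool_rot: [-3.141, -0.001, -3.132]
force: [-0.1, 0.9, 0.0]
width: 0.3
```

>>> {"op": "step_arm", "data": {"deltas": [[[0,0,-6.3,-1,0,0,-0.01],[0,0,0,-0.6,0,0,0],[0,0,0,0,0,0,0]]]}}

```text
clock: 15.07
eef_pos: [505.7, -11.0, 125.5]
tool_rot: [-3.141, 0.001, 3.138]
force: [0.4, 0.9, 0.2]
width: -0.0
```

>>> {"op": "step_arm", "data": {"deltas": [[[0,0,0,-0.4,0,0,0],[0,0,0,0,0,0,0]]]}}

```text
clock: 15.23
eef_pos: [505.6, -9.7, 124.8]
tool_rot: [-3.142, 0.0, 3.14]
force: [-0.6, -0.2, 0.5]
width: -0.3
```

>>> {"op": "step_arm", "data": {"deltas": [[[0,0,0,-0.5,0,0,0],[0,0,0,0,0,0,0]]]}}

```text
clock: 15.4
eef_pos: [505.5, -9.3, 124.1]
tool_rot: [3.142, 0.0, 3.141]
force: [-0.5, -0.3, 0.1]
width: 0.2
```

>>> {"op": "step_arm", "data": {"deltas": [[[0,0,0,-0.5,0,0,0],[0,0,0,0,0,0,0]]]}}

```text
clock: 15.57
eef_pos: [505.6, -9.4, 124.0]
tool_rot: [-3.142, 0.0, 3.141]
force: [-1.2, 0.1, 5.6]
width: -0.0
```

>>> {"op": "step_arm", "data": {"deltas": [[[0,0,0,-0.5,0,0,0],[0,0,0,0,0,0,0]]]}}

```text
clock: 15.73
eef_pos: [505.7, -9.4, 123.9]
tool_rot: [-3.142, 0.001, 3.141]
force: [-2.1, 0.1, 8.3]
width: -0.0
```

>>> {"op": "step_arm", "data": {"deltas": [[[0,1.5,0,-0.1,0,0,0],[0,1.5,0,0,0,0,0],[0,1.5,0,0,0,0,0]]]}}

```text
clock: 15.98
eef_pos: [510.3, -9.3, 123.9]
tool_rot: [-3.142, 0.001, 3.141]
force: [-1.7, -0.3, 10.3]
width: -0.0
```

>>> {"op": "step_arm", "data": {"deltas": [[[0,1.5,0,0,0,0,0],[0,1.5,0,0,0,0,0],[0,1.5,0,0,0,0,0]]]}}

```text
clock: 16.23
eef_pos: [514.7, -9.3, 123.9]
tool_rot: [3.142, 0.001, 3.141]
force: [-1.9, 0.1, 10.5]
width: -0.0
```

>>> {"op": "step_arm", "data": {"deltas": [[[0,1.5,0,0,0,0,0],[0,1.5,0,0,0,0,0],[0,1.5,0,0,0,0,0],[0,0,0,0,0,0,0]]]}}

```text
clock: 16.57
eef_pos: [519.6, -9.2, 123.9]
tool_rot: [3.142, 0.001, 3.141]
force: [-1.3, -0.7, 9.3]
width: -0.4
```

Moved 13.9 mm. Lift straight off, clear away, and look.

>>> {"op": "step_arm", "data": {"deltas": [[[0,0,0,3,0,0,0],[0,-6,0,30,0,0,0],[0,-9,-30,35,0,0,0],[0,0,-40,0,0,0,0],[0,0,-40,0,0,0,0],[0,0,0,0,0,0,0]]]}}

```text
clock: 17.07
eef_pos: [504.4, -125.9, 187.9]
tool_rot: [-3.135, 0.002, 3.129]
force: [-0.6, -0.8, -0.2]
width: 0.0
```

Run:
```python
from h import *
look("i")
im=np.hstack([rect("i"),rect("i","top"),rect("h","top")])[:,:,::-1]
cv2.imwrite("pics/r7.png",cv2.resize(im,None,fx=.5,fy=.5))
r=rect("i","top",95).mean(2)
print([(round(14-i*8/15,1),int(x)) for i,x in enumerate(r[:,170:310].mean(1)[::8])])
```

```text
[(14.0, 235), (13.5, 235), (12.9, 235), (12.4, 238), (11.9, 242), (11.3, 242), (10.8, 232), (10.3, 209), (9.7, 182), (9.2, 154), (8.7, 132), (8.1, 123), (7.6, 127), (7.1, 137), (6.5, 141), (6.0, 135), (5.5, 126), (4.9, 115), (4.4, 104), (3.9, 94), (3.3, 87), (2.8, 83), (2.3, 80), (1.7, 76), (1.2, 74), (0.7, 74), (0.1, 74), (-0.4, 71), (-0.9, 68), (-1.5, 65), (-2.0, 63), (-2.5, 63), (-3.1, 64), (-3.6, 66), (-4.1, 68), (-4.7, 68), (-5.2, 66), (-5.7, 63), (-6.3, 63), (-6.8, 66), (-7.3, 68), (-7.9, 70), (-8.4, 82), (-8.9, 108), (-9.5, 141), (-10.0, 174), (-10.5, 206), (-11.1, 232), (-11.6, 243), (-12.1, 241), (-12.7, 235), (-13.2, 234), (-13.7, 234)]
```

View pics/r7.png

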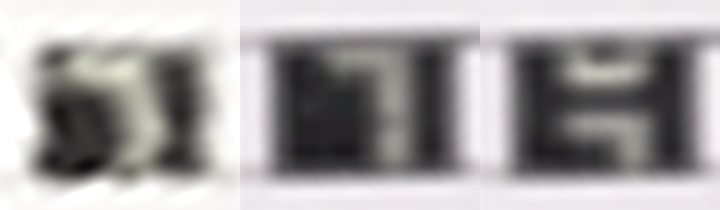

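Run:
```python
from h import *
r=rect("i","top",95).mean(2)
print("cols",[(i,int(x)) for i,x in zip(range(0,480,12),r[150:270].mean(0)[::12])])
pk=int(np.argmax(r[180:260,200:330].mean(0)))+200
print(pk)
for nm,a in(("stroke",r[:,pk-12:pk+12].mean(1)),("dark",r[:,110:160].mean(1)),("bar",r[:,180:230].mean(1))):
    print(nm,[(round(14-i*8/15,1),int(x)) for i,x in enumerate(a[::8]) if 5<i<48])
```

```text
cols [(0, 239), (12, 236), (24, 239), (36, 230), (48, 198), (60, 160), (72, 116), (84, 80), (96, 60), (108, 43), (120, 38), (132, 42), (144, 42), (156, 42), (168, 43), (180, 44), (192, 45), (204, 46), (216, 46), (228, 46), (240, 55), (252, 64), (264, 79), (276, 103), (288, 126), (300, 141), (312, 143), (324, 133), (336, 112), (348, 87), (360, 64), (372, 48), (384, 45), (396, 56), (408, 79), (420, 106), (432, 145), (444, 185), (456, 215), (468, 239)]
308
stroke [(10.8, 227), (10.3, 204), (9.7, 177), (9.2, 151), (8.7, 130), (8.1, 121), (7.6, 124), (7.1, 132), (6.5, 138), (6.0, 139), (5.5, 140), (4.9, 140), (4.4, 140), (3.9, 142), (3.3, 145), (2.8, 147), (2.3, 149), (1.7, 150), (1.2, 152), (0.7, 152), (0.1, 150), (-0.4, 145), (-0.9, 138), (-1.5, 131), (-2.0, 126), (-2.5, 127), (-3.1, 132), (-3.6, 139), (-4.1, 146), (-4.7, 148), (-5.2, 148), (-5.7, 146), (-6.3, 143), (-6.8, 137), (-7.3, 126), (-7.9, 117), (-8.4, 116), (-8.9, 132), (-9.5, 157), (-10.0, 186), (-10.5, 214), (-11.1, 234)]
dark [(10.8, 237), (10.3, 216), (9.7, 191), (9.2, 163), (8.7, 132), (8.1, 104), (7.6, 86), (7.1, 75), (6
[... 209 characters left out ...]
6), (-3.6, 37), (-4.1, 38), (-4.7, 37), (-5.2, 34), (-5.7, 30), (-6.3, 29), (-6.8, 35), (-7.3, 43), (-7.9, 51), (-8.4, 65), (-8.9, 93), (-9.5, 129), (-10.0, 164), (-10.5, 197), (-11.1, 226)]
bar [(10.8, 233), (10.3, 211), (9.7, 184), (9.2, 156), (8.7, 133), (8.1, 122), (7.6, 125), (7.1, 134), (6.5, 137), (6.0, 129), (5.5, 118), (4.9, 105), (4.4, 90), (3.9, 75), (3.3, 65), (2.8, 57), (2.3, 51), (1.7, 44), (1.2, 41), (0.7, 41), (0.1, 42), (-0.4, 41), (-0.9, 40), (-1.5, 40), (-2.0, 40), (-2.5, 39), (-3.1, 38), (-3.6, 38), (-4.1, 37), (-4.7, 36), (-5.2, 31), (-5.7, 27), (-6.3, 27), (-6.8, 35), (-7.3, 43), (-7.9, 53), (-8.4, 70), (-8.9, 101), (-9.5, 137), (-10.0, 172), (-10.5, 203), (-11.1, 231)]
```

>>> {"op": "step_arm", "data": {"deltas": [[[0,-21,10,0,0,0,0],[0,-21,11,0,0,0,0],[0,0,10,0,0,0,0.01],[0,0,0,-15,0,0,0],[0,0,0,-15,0,0,0],[0,0,0,-8,0,0,0],[0,0,0,0,0,0,0],[0,0,0,0,0,0,0]]]}}

```text
clock: 17.83
eef_pos: [463.0, -84.1, 148.7]
tool_rot: [3.141, -0.001, -3.131]
force: [0.8, -0.1, -0.2]
width: 0.0
```

>>> {"op": "step_arm", "data": {"deltas": [[[0,0,-10.4,0,0,0,-0.01],[0,0,0,0,0,0,0],[0,4,0,0,0,0,0],[0,3,0,0,0,0,0],[0,3,0,0,0,0,0],[0,3,0,0,0,0,0]]]}}

```text
clock: 18.33
eef_pos: [476.0, -95.2, 149.1]
tool_rot: [3.141, -0.001, 3.141]
force: [-3.0, 0.9, 3.0]
width: -0.2
```

>>> {"op": "step_arm", "data": {"deltas": [[[0,3,0,0,0,0,0],[0,3,0,0,0,0,0],[0,3,0,0,0,0,0],[0,3,0,0,0,0,0],[0,3,0,0,0,0,0]]]}}

```text
clock: 18.75
eef_pos: [491.3, -95.3, 149.0]
tool_rot: [3.142, 0.0, 3.141]
force: [-2.6, 0.8, 0.5]
width: -0.1
```

>>> {"op": "step_arm", "data": {"deltas": [[[0,3,0,0,0,0,0],[0,3,0,0,0,0,0],[0,3,0,0,0,0,0],[0,3,0,0,0,0,0]]]}}

```text
clock: 19.08
eef_pos: [503.4, -95.3, 149.0]
tool_rot: [3.142, 0.0, 3.141]
force: [-1.7, 0.1, 1.6]
width: 0.3
```

>>> {"op": "step_arm", "data": {"deltas": [[[0,3,0,0,0,0,0],[0,3,0,0,0,0,0],[0,3,0,0,0,0,0],[0,1,0,0,0,0,0]]]}}

```text
clock: 19.42
eef_pos: [513.3, -95.2, 148.7]
tool_rot: [3.141, -0.0, 3.141]
force: [-1.4, -0.0, -0.5]
width: -0.0
```

>>> {"op": "step_arm", "data": {"deltas": [[[0,1.5,0,0,0,0,0],[0,1,0,0,0,0,0],[0,0,0,0,0,0,0]]]}}

```text
clock: 19.67
eef_pos: [515.5, -95.3, 148.9]
tool_rot: [3.142, -0.0, 3.141]
force: [-1.1, 0.9, -1.3]
width: 0.2
```

>>> {"op": "step_arm", "data": {"deltas": [[[0,1,0,0,0,0,0],[0,1,0,0,0,0,0],[0,0,0,0,0,0,0]]]}}

```text
clock: 19.92
eef_pos: [517.2, -95.3, 148.9]
tool_rot: [3.142, -0.001, 3.141]
force: [-2.4, 0.1, -0.6]
width: -0.1
```

>>> {"op": "step_arm", "data": {"deltas": [[[0,0.7,0,0,0,0,0],[0,0,0,0,0,0,0]]]}}

```text
clock: 20.08
eef_pos: [517.3, -95.3, 148.8]
tool_rot: [3.141, -0.002, 3.141]
force: [-4.2, 0.4, -0.3]
width: 0.1
```

Stop reached (x no longer advances, force rising). Back off and check.

>>> {"op": "step_arm", "data": {"deltas": [[[0,-5,0,0,0,0,0],[0,-15,0,0,0,0,0],[0,-25,0,10,0,0,0],[0,-5,0,30,0,0,0],[0,0,-20,40,0,0,0],[0,0,-40,20,0,0,0],[0,0,-40,0,0,0,0],[0,0,0,0,0,0,0],[0,0,0,0,0,0,0]]]}}

```text
clock: 20.83
eef_pos: [468.9, -194.4, 245.9]
tool_rot: [-3.139, 0.004, 3.135]
force: [0.3, 0.6, -0.5]
width: 0.2
```

Run:
```python
from h import *
s=ctrl.read_state();print(s['eef_pos'],s['force'])
look("j")
p=np.load("side_j.npz")['p'][130:300,225:365,::-1];q=np.load("top_j.npz")['p'][140:290,170:400,::-1]
im=np.hstack([cv2.resize(p,None,fx=2.5,fy=2.5),cv2.resize(q,(430,425))]);cv2.imwrite("pics/j.png",im)
a,b=np.load("side0.npz")['p'].astype(int),np.load("side_j.npz")['p'].astype(int)
def cen(n,f,box,lo,hi):
    p=np.load(f)['p'];h=cv2.cvtColor(p,cv2.COLOR_RGB2HSV);m=cv2.inRange(h,lo,hi)
    z=np.zeros_like(m);z[box[1]:box[3],box[0]:box[2]]=m[box[1]:box[3],box[0]:box[2]];y,x=np.nonzero(z);return x.mean(),y.mean(),len(x)
for t in("0","_j"):
    print("valve",cen("top",f"top{t}.npz",(170,215,210,250),(40,60,20),(90,255,255)),"spk",cen("top",f"top{t}.npz",(342,165,402,230),(0,0,0),(180,255,50)),"conn",cen("top",f"top{t}.npz",(193,188,212,205),(18,120,110),(35,255,255)))
r=rect("j","top",95).mean(2)
cv2.imwrite("pics/j2.png",rect("j","top",95)[:,:,::-1])
print([(round(14-i*8/15,1),int(x)) for i,x in enumerate(r[:,180:230].mean(1)[::8]) if i<25])
```

```text
[ 468.92587875 -194.39803908  245.8738495 ] [ 0.34707344  0.64153597 -0.50157378]
valve (np.float64(187.78378378378378), np.float64(232.35135135135135), 222) spk (np.float64(372.09694555112884), np.float64(198.0730411686587), 753) conn (np.float64(201.0), np.float64(195.0), 4)
valve (np.float64(187.86995515695068), np.float64(232.30044843049328), 223) spk (np.float64(372.2623626373626), np.float64(198.1936813186813), 728) conn (np.float64(199.66666666666666), np.float64(194.0), 3)
[(14.0, 234), (13.5, 235), (12.9, 235), (12.4, 236), (11.9, 241), (11.3, 241), (10.8, 231), (10.3, 208), (9.7, 180), (9.2, 152), (8.7, 129), (8.1, 118), (7.6, 122), (7.1, 132), (6.5, 136), (6.0, 128), (5.5, 117), (4.9, 103), (4.4, 87), (3.9, 73), (3.3, 63), (2.8, 56), (2.3, 50), (1.7, 44), (1.2, 41)]
```

View pics/j.png

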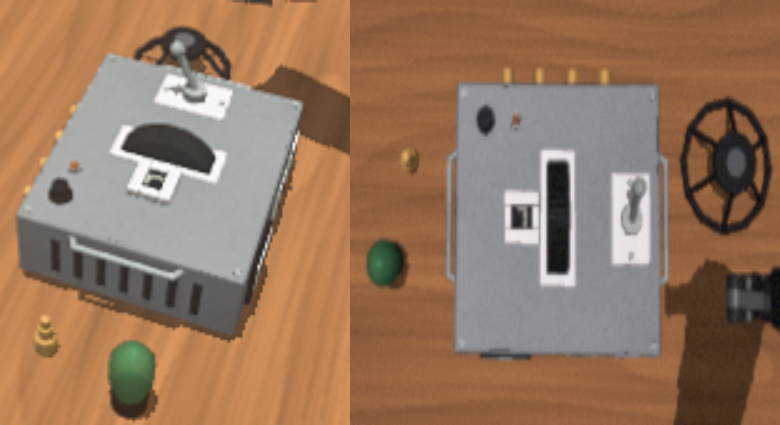

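View pics/j2.png

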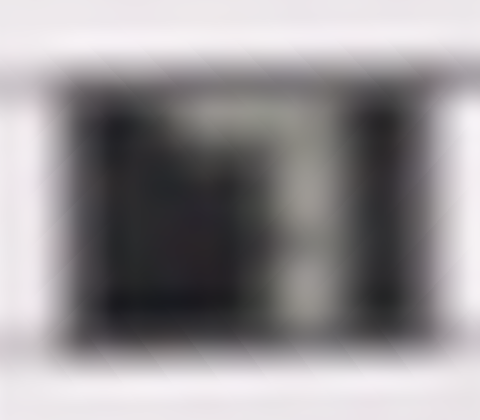

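Run:
```python
from h import *
print(plane("top",(323,205.3),145))
ctrl.finish_job()
```

```text
[536.48008584 -92.29643441 145.        ]
the job is handed in; nothing more can be done
```

I rolled the drum to 7, lifted the finger off, then pushed the output switch over to on. The job is handed in at about 21 s; the system gave no verdict.

- **Drum:** I used five forward strokes with the shut fingertips. Every force I read on the rim was between 8 and 14 N, against the 25 N limit; I did not see values between readings. The window went through what I read as 4, 5, 6 and then 7.
- **Centring of the 7:** By eye, and from brightness profiles in the overhead picture, it is within about 0.5 mm of the middle of the window, or roughly 0.02 rad. The pictures are coarse, at about 2.4 mm per pixel. The separate estimates disagreed by up to 0.03 rad, which is well inside the 0.1 rad allowed. The profile was the same after the switch was moved.
- **Switch:** I pushed the lever until it stopped moving and the force rose to 4 N. In the last picture the ball is about 23 mm behind its pivot; fully on is 22 mm.
- **Parts around it:** The valve and speaker frame shifted by less than 0.2 pixel between the first and last pictures, under 1 mm. The colour match on the brass connector caught only 3–4 pixels and moved 1.7 pixels, so that check is weak. In the picture the connector stands upright in its place, and the tool never came near it.
- **Arm:** It was clear of everything when I handed in, with only sensor noise on the force reading.

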